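Spring check of the bench pull tester

TASK

Do the daily spring check of the bench pull tester: with its slide still home, press the blue key fully and let it up, then the yellow key, one at a time, never pressing the red stop key. Then take the black handle and pull the slide out until its red pointer stands on the green mark, and keep it there: finish while still holding the handle so that the slide stays still on the mark. Leave everything else on the bench where it is.

Things in the scene. Friction and masses are not known exactly. Their poses are not given: they have to be found in the camera images.
- tester: Bench pull tester, fixed: white base 360 x 100 mm, 45 mm high, scale strips with black ticks every 10 mm along both edges of its top. On its far end a grey measuring head, 110 x 80 mm, 95 mm high, spans x = +60 to +170 mm. Origin: centre of the underside; z up; own +x runs along the base to the head; the slide pulls out along own -x (roughly towards the robot).
- slide: The spring-return slide: aluminium carriage 60 x 56 mm on the tester, moving along its own x, with the handle: an upright black block 20 mm in x, 36 in y, 51 tall. Origin: centre of the handle's underside, 64 mm above the table; axes as the tester's. Home at tester x = -20 mm (80 mm before the head), end stop 120 mm out. Its spring pulls back with 3.6 N plus 1.2 N per 10 mm out.
- pointer (a point): The slide's red pointer line, 3 mm wide, seen on both sides of the carriage over the scale strips, out to 51 mm either side. This point is on the slide's centreline, 53 mm above the table, straight under the middle of the handle; it moves with the slide.
- mark: The green mark: a band 10 mm wide (along the scale) across both scale strips of the tester and folded down over both sides of its base, out to 60 mm either side. Fixed during the run, 55 to 95 mm out from the pointer's home. Origin: middle of the band on the centreline, 45 mm above the table; axes parallel to the tester's.
- console: Key console, fixed: a flat white box 110 x 190 mm, 30 mm high, with a grey top and three round keys in a row along own y, 55 mm apart, in any colour order. Origin: centre of the underside.
- key_blue_top (a point): Centre of the top face of the blue key (zero), 28 mm across, in a black collar 44 mm across; 52 mm above the table when up. It is pressed straight down.
- key_blue (a joint): How far the blue key is pressed, in m: 0 = up, 0.006 = fully down (5 N; it begins to move at 1.5 N). A spring lifts it again.
- key_yellow_top (a point): Centre of the top face of the yellow key (record), 28 mm across, in a black collar 44 mm across; 52 mm above the table when up. It is pressed straight down.
- key_yellow (a joint): How far the yellow key is pressed, in m: 0 = up, 0.006 = fully down (5 N; it begins to move at 1.5 N). A spring lifts it again.
- key_red_top (a point): Centre of the top face of the red key (stop), 28 mm across, in a black collar 44 mm across; 52 mm above the table when up. It is pressed straight down.
- key_red (a joint): How far the red key is pressed, in m: 0 = up, 0.006 = fully down (5 N; it begins to move at 1.5 N). A spring lifts it again.
- scissors: Bystander: loose scissors lying flat, red loops, about 180 mm long, 10 mm high, blades towards own +x. Origin: at the pivot, on the table.
- puck_a: Bystander: loose brown rubber test puck, 29 mm across, 12.5 mm high. Origin: centre of the underside.
- puck_b: Bystander: another loose brown rubber test puck, 29 mm across, 12.5 mm high. Origin: centre of the underside.
- jar: Bystander: loose amber jar with a white cap, 64 mm across, 85 mm high. Origin: centre of the underside.
- card_box: Bystander: loose red card box 60 x 85 mm, 30 mm high. Origin: centre of the underside.

How it is judged:
On the way, in this order (a step that is already met when the one before it is completed fails the run):
1. the blue key is pressed while the other keys are up and the slide is home (value of joint key_blue above 0.004 m and x of pointer in the frame of tester above -0.028 m and value of joint each of key_yellow, key_red below 0.002 m), for 0.05 s.
2. then the yellow key is pressed while the other keys are up and the slide is home (value of joint key_yellow above 0.004 m and x of pointer in the frame of tester above -0.028 m and value of joint each of key_blue, key_red below 0.002 m), for 0.05 s.
3. then the slide is pulled out by the handle to the green mark and kept there (x of pointer in the frame of mark between -0.005 and 0.005 m and contact force between the fingers and slide above 4 N), for 0.5 s.
At the end, for the whole second after the job is handed in: The robot's fingers hold the handle (more than 4 N of contact) with the red pointer on the green band (within 5 mm of its middle) and the slide still (under 10 mm/s); all keys are up and the loose bystanders are within 20 mm of where they stood (all of step 3 and linear speed of slide below 0.01 m/s and value of joint each of key_blue, key_yellow, key_red below 0.002 m and distance of each of scissors, puck_a, puck_b, jar, card_box from where it was at the start of the episode below 0.02 m); the arm keeps its last pose, push and grip.
It fails at once if the red stop key is pressed (value of joint key_red above 0.002 m).
It fails at once if two keys are pressed at once (value of joint each of key_blue, key_yellow above 0.002 m).
It fails at once if a bystander is moved by more than 20 mm (distance of any of scissors, puck_a, puck_b, jar, card_box from where it was at the start of the episode above 0.02 m).
It also fails if it takes over 51 s, if anything falls off the work surface, if the arm or the gripper's body presses on something with over 40 N, if the wrist force passes 120 N, or if a joint passes its speed limit or range.

ROBOT

A 6-joint arm with a two-finger parallel gripper is mounted at the origin on the work surface. World frame = base frame: x ahead of the robot, y to its left, z up, the work surface at z = 0. Lengths are in m, angles in rad, forces in N, time in s.
With the tool pointing down it reaches from about 0.325 to 0.9 m from the base axis. Payload 6.1 kg.
Tool frame: the origin (TCP) lies between the finger pads; the fingertips stand tip_reach ahead of it and the grasp point (between the pads) lies 8 mm behind it (tip_reach is the distance from the TCP to the fingertips, in m); z points along the fingers, y is the line along which they close (so a half turn about z gives the same grasp; the last joint's range is limited). The gripper opens to 87 mm and grips with 3 to 60 N. Pads are 19 mm wide; open, the fingers measure 117 mm over their backs; the gripper's body (75 mm by 190 mm) begins 51 mm behind the grasp point.
Start: joints at [1.177, 0.22, 1.526, -0, 1.395, -0.126], TCP at [0.165, 0.603, 0.234] pointing down, gripper open.
Joint ranges: [-2.98, 2.98], [-0.91, 2.08], [0.09, 2.57], [-1.24, 4.39], [0.2, 2.65], [-2.68, 2.68]. Speed limits (rad/s): [2.57, 2.57, 3.01, 3.14, 3.14, 3.14].

INTERFACE

Orientations are given as a rotation vector (axis times angle).
In Python, from cell import * gives the robot as it stands.
- The arm moves only by the shell command python3 -m pendant 'ROWS' [FORCE]. ROWS is JSON, a list of rows, each a list of 5 numbers: the closure, from 0 (fully open) to 1 (shut), then the shift along the world's x, y, z in mm, then the turn about the world's z in rad. In form: [[claw, dx, dy, dz, spin], ...]. A call has 1 to 8 rows; each row shifts and turns the commanded pose from where the row before left it; what a row does not reach is not made up. A row lasts 1/8 s, in which the tool goes at most 62.5 mm and 10.7 degrees, less where a joint would pass 70% of its speed; a pose out of reach is approached as far as the arm can. A call is refused whole if a number of a shift passes 62.5 or a number of a turn 0.188, either way. A call with a gripper value outside its range is refused whole. The fingers move at their own pace and stop on an object; FORCE is the grip in N (left out, the last holds). Time passes only in rows, so rows that do not move let the fingers close. It gives the time, the measured TCP pose, the force, the opening and the grip force at its end, in the units of the state.
- observe(): the state, without advancing time (a new reading comes with each control period).
- capture(name): name is "scene" or "top"; returns the picture (420x560x3 uint8, blue, green, red); there is no depth.
- camera_info(name): a dict with "vfov" (degrees; the focal length in pixels is half the picture's height over the tangent of half this angle, whatever the lens; pixels are square), "cx", "cy" (the principal point, pixels), "distortion" ([k1, k2, p1, p2, k3] as OpenCV has them; the pictures are not rectified), "R" (3x3) and "t" (3): a world point X has camera coordinates R X + t. Camera axes: x right, y down, z forward; pixel columns grow to the right and rows downward; lengths in m; the calibration is good to about 2 mm. A picture is of the moment at which its call begins. camera_info takes no time and is no camera call.
- close_job(): hands the job in; it is judged then, once.
Trained networks look in the newest picture that a camera, given by its name, has taken for a name from the list of things; names that differ only in an ending like _2 or _b are one class to them, and where a whole thing is asked for, a point or a joint stands for the part that bears it (a point fixed in the world has none). Each returns a list of dicts, best first, with "p" (0 to 1); they miss things now and then, are a little off and sometimes report something else, mostly with a low value. They report only what shows in the picture. A call takes as long as a camera call.
- outline_of(camera, query): "region" (420x560 bool, what is visible of it) and "rect" ([left, top, width, height] in pixels, round what is visible of it).
- place_of(camera, query): "xy" ([column, row] in pixels: a listed point, or the origin of a listed thing).
The state is a dict: "clock": time; "q": joint angles; "qd": joint speeds; "tau": joint torques, N m; "ee_pos": TCP position; "ee_rot": TCP orientation; "force": force on the tool from outside, world axes, zero at the start; "ft_torque": the same for the moment, N m; "width": opening from 0.0 (shut) to 1.0 (fully open); "finger_force": force on a finger pad.
Only numpy, scipy, OpenCV 4.12 (cv2) and the standard library are available. Lean on these libraries where they do the work, as an engineer would, in place of code of your own. Each camera call takes 0.05 s, during which the arm holds its last target. There are 200 camera calls.

## Working session

There is one attempt and no reset: what is moved stays moved. The work goes in short steps, Python scripts to look and compute and a shell command to move; the robot and the scene stay as the last step left them, time stands still between calls to the robot, and variables do not carry over. Pictures are saved under pics/ and viewed, at most 10 in all, crops included, and the job is handed in when it is done.

```bash
mkdir -p pics
cat > h.py <<'E'
from cell import *
import numpy as np, cv2
def KD(c):
    i=camera_info(c); f=210/np.tan(np.radians(i["vfov"])/2)
    return np.array([[f,0,i["cx"]],[0,f,i["cy"]],[0,0,1.]]),np.array(i["distortion"],float),np.array(i["R"]),np.array(i["t"])
def back(c,uv,z):
    K,D,R,t=KD(c)
    n=cv2.undistortPoints(np.array([[uv]],float),K,D)[0,0]
    d=R.T@np.array([n[0],n[1],1]); o=-R.T@t
    return o+d*(z-o[2])/d[2]
def proj(c,X):
    K,D,R,t=KD(c)
    return cv2.projectPoints(np.array(X,float).reshape(-1,1,3),cv2.Rodrigues(R)[0],t,K,D)[0][:,0]
E
python3 - <<'E'
from h import *
for c in("scene","top"):
    cv2.imwrite(f"pics/{c}0.png",capture(c))
    K,D,R,t=KD(c); print(c,-R.T@t,K[0,0])
    for q,z in(("key_blue_top",.052),("key_yellow_top",.052),("key_red_top",.052),("pointer",.053),("mark",.045),("slide",.064),("tester",0),("console",0),("jar",0),("card_box",0),("scissors",0),("puck_a",0)):
        print(q,[(round(r["p"],2),np.round(r["xy"]).tolist(),np.round(back(c,r["xy"],z)[:2],4).tolist()) for r in place_of(c,q)[:2]])
s=observe();print(s["clock"],s["ee_pos"],s["ee_rot"],s["width"])
import cell;print([n for n in dir(cell) if not n.startswith('__')])
try: print(tip_reach)
except Exception as e: print(e)
E
```

```text
scene [ 0.95930335 -0.50813744  0.67259154] 426.8666518027405
key_blue_top [(0.65, [155.0, 329.0], [0.5625, -0.3221]), (0.21, [290.0, 154.0], [0.4163, 0.2314])]
key_yellow_top [(0.55, [178.0, 302.0], [0.5502, -0.2607])]
key_red_top [(0.5, [197.0, 284.0], [0.546, -0.2109])]
pointer [(0.55, [349.0, 206.0], [0.6441, 0.1546])]
mark [(0.42, [324.0, 192.0], [0.5692, 0.1669])]
slide [(0.92, [352.0, 203.0], [0.6483, 0.1575]), (0.71, [229.0, 219.0], [0.4788, -0.0561])]
tester [(0.63, [352.0, 229.0], [0.6656, 0.1477])]
console [(0.82, [181.0, 319.0], [0.5495, -0.2623])]
jar [(0.69, [350.0, 204.0], [0.6141, 0.2217]), (0.58, [405.0, 171.0], [0.6566, 0.433])]
card_box []
scissors [(0.64, [288.0, 152.0], [0.3635, 0.2955])]
puck_a [(0.65, [229.0, 218.0], [0.4269, -0.0061]), (0.61, [252.0, 200.0], [0.4258, 0.0761])]
top [0.34383849 0.05812078 1.04351301] 439.40470291310555
key_blue_top [(0.56, [436.0, 188.0], [0.5619, -0.3109])]
key_yellow_top [(0.61, [414.0, 190.0], [0.5575, -0.2598])]
key_red_top [(0.61, [389.0, 195.0], [0.5455, -0.2018])]
pointer [(0.61, [237.0, 146.0], [0.6573, 0.15])]
mark []
slide [(0.88, [236.0, 149.0], [0.6456, 0.1517]), (0.33, [240.0, 146.0], [0.6551, 0.1437])]
tester [(0.64, [238.0, 149.0], [0.6667, 0.153]), (0.17, [235.0, 148.0], [0.6688, 0.1607])]
console [(0.79, [407.0, 200.0], [0.5447, -0.2595]), (0.52, [128.0, 150.0], [0.6607, 0.421])]
jar [(0.97, [128.0, 154.0], [0.6506, 0.4184])]
card_box [(0.64, [127.0, 208.0], [0.516, 0.4133]), (0.57, [175.0, 268.0], [0.3751, 0.2926])]
scissors [(0.72, [174.0, 268.0], [0.3758, 0.2934])]
puck_a [(0.59, [305.0, 243.0], [0.4372, -0.0124]), (0.46, [274.0, 248.0], [0.4242, 0.0609])]
1.3 [0.1653961  0.60270879 0.23353254] [-4.19456794e-01 -3.11344219e+00  3.28160844e-05] 0.9998111563950085
['MotionError', 'camera_info', 'capture', 'close_job', 'observe', 'outline_of', 'place_of', 'tip_reach']
0.011
```

View pics/scene0.png

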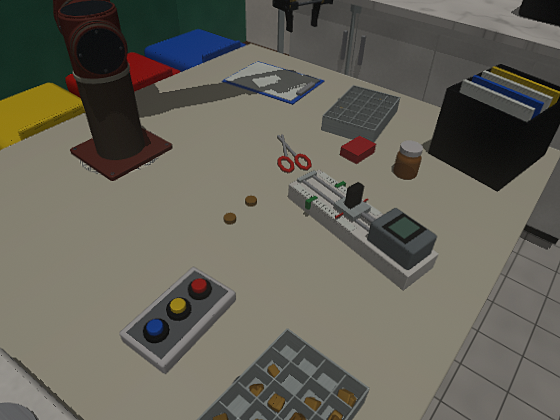

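View pics/top0.png

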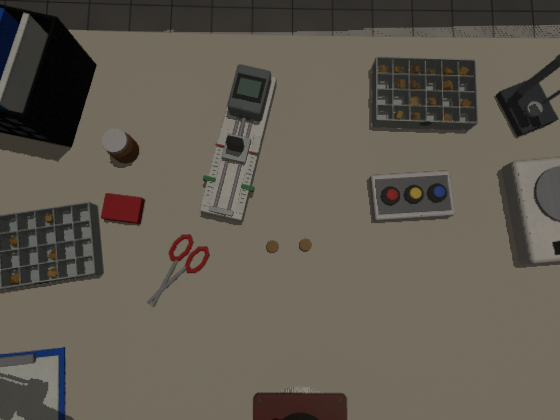

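Both pictures agree. In the top view the console's keys are red (389,195), yellow (414,190) and blue (436,188). The tester runs from about (222,215) to (252,70), with its handle at (236,148), green mark pieces at (209,179) and (248,188), and red pointer ends at (220,146) and (255,152). Next I refine these by colour.

Run:
```python
from h import *
def blobs(im,lo,hi,roi,n=3):
    h=cv2.cvtColor(im,cv2.COLOR_BGR2HSV); m=cv2.inRange(h,np.array(lo),np.array(hi))
    if lo[0]==0 and hi[0]<=10: m|=cv2.inRange(h,np.array([172,lo[1],lo[2]]),np.array([180,255,255]))
    k=np.zeros_like(m);x0,y0,x1,y1=roi;k[y0:y1,x0:x1]=m[y0:y1,x0:x1]
    _,_,st,ce=cv2.connectedComponentsWithStats(k)
    o=np.argsort(-st[1:,4])[:n]+1
    return [(st[i,4],ce[i]) for i in o if st[i,4]>3]
C={"red":([0,120,60],[8,255,255]),"yel":([18,120,60],[35,255,255]),"blue":([100,120,50],[130,255,255]),"green":([45,80,40],[90,255,255])}
roi={"scene":((110,260,245,370),(280,170,440,290)),"top":((370,170,455,222),(200,60,280,225))}
for c in("scene","top"):
    im=cv2.imread(f"pics/{c}0.png")
    for q in("red","yel","blue"): print(c,q,[(a,np.round(p,1),np.round(back(c,p,.052),4)) for a,p in blobs(im,*C[q],roi[c][0],1)])
    for q,z in(("green",.045),("red",.053)): print(c,"T",q,[(a,np.round(p,1),np.round(back(c,p,z),4)) for a,p in blobs(im,*C[q],roi[c][1])])
im=cv2.imread("pics/top0.png")[55:225,195:285]
cv2.imwrite("pics/crop1.png",cv2.resize(im,None,fx=3.5,fy=3.5,interpolation=cv2.INTER_CUBIC)[:600])
```

```text
scene red [(np.int32(178), array([198.6, 285.1]), array([ 0.5502, -0.2115,  0.052 ]))]
scene yel [(np.int32(204), array([177.6, 305.1]), array([ 0.5546, -0.2658,  0.052 ]))]
scene blue [(np.int32(227), array([154.4, 326.8]), array([ 0.5583, -0.3206,  0.052 ]))]
scene T green [(np.int32(74), array([309.3, 201.8]), array([0.5623, 0.1172, 0.045 ])), (np.int32(39), array([340.1, 183.9]), array([0.5799, 0.2186, 0.045 ]))]
scene T red [(np.int32(17), array([287.2, 170.4]), array([0.4568, 0.17  , 0.053 ])), (np.int32(15), array([338.7, 214.8]), array([0.6416, 0.1156, 0.053 ])), (np.int32(8), array([365.2, 199.9]), array([0.6602, 0.1975, 0.053 ]))]
top red [(np.int32(107), array([391.7, 194. ]), array([ 0.5474, -0.2088,  0.052 ]))]
top yel [(np.int32(114), array([415.4, 192.7]), array([ 0.5513, -0.2637,  0.052 ]))]
top blue [(np.int32(108), array([438.7, 191.1]), array([ 0.5557, -0.3177,  0.052 ]))]
top T green [(np.int32(51), array([247.5, 187.2]), array([0.5609, 0.1246, 0.045 ])), (np.int32(48), array([208.4, 178.4]), array([0.5806, 0.2155, 0.045 ]))]
top T red [(np.int32(13), array([219.5, 144.8]), array([0.6596, 0.1916, 0.053 ])), (np.int32(13), array([252.4, 152.2]), array([0.6427, 0.1145, 0.053 ]))]
```

View pics/crop1.png

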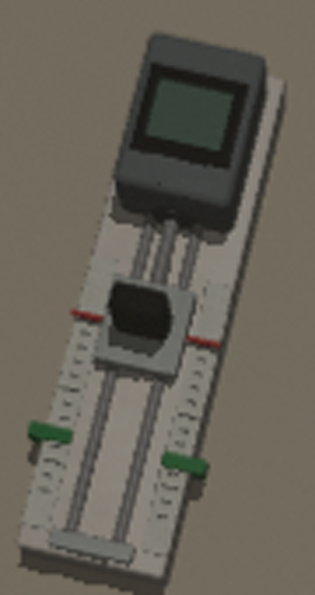

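Keys: blue (0.557,-0.319), yellow (0.553,-0.265), 54.5 mm apart, which fits the 55 mm given. The tester's yaw is about -0.21, pointer (0.651,0.154), mark about 81 mm out. I move over to blue with the fingers shut.

```bash
R='[1,21.8,-51.2,0,0]'
python3 -m pendant '[[1,21.8,-51.2,0,0],[1,21.8,-51.2,0,0],[1,21.8,-51.2,0,0],[1,21.8,-51.2,0,0],[1,21.8,-51.2,0,0],[1,21.8,-51.2,0,0],[1,21.8,-51.2,0,0],[1,21.8,-51.2,0,0]]' 20
python3 -m pendant '[[1,21.8,-51.2,0,0],[1,21.8,-51.2,0,0],[1,21.8,-51.2,0,0],[1,21.8,-51.2,0,0],[1,21.8,-51.2,-20,0],[1,21.8,-51.2,-20,0],[1,21.8,-51.2,-20,0],[1,21.8,-51.2,-20,0]]'
python3 -m pendant '[[1,21.8,-51.2,-20,0],[1,21.8,-51.2,-20,0],[1,0,0,0,0],[1,0,0,0,0]]'
```

```text
clock: 2.3
ee_pos: [0.3403, 0.1916, 0.2339]
ee_rot: [0.419, 3.112, 0.001]
force: [1.0, -0.7, 0.6]
width: 0.169
finger_force: 0.0
clock: 3.3
ee_pos: [0.5148, -0.2185, 0.1531]
ee_rot: [0.42, 3.113, -0.0]
force: [0.5, 0.4, 1.5]
width: 0.005
finger_force: 0.0
clock: 3.8
ee_pos: [0.5575, -0.3186, 0.1131]
ee_rot: [-0.42, -3.112, -0.001]
force: [0.0, -0.8, 0.1]
width: 0.004
finger_force: 0.0
```

```bash
python3 -m pendant '[[1,0,0,-25,0],[1,0,0,-20,0],[1,0,0,0,0]]'
python3 - <<'E'
from h import *
a=capture("scene")[240:380,90:260];b=capture("top")[140:240,370:490]
cv2.imwrite("pics/k1.png",np.hstack([cv2.resize(a,(425,350)),cv2.resize(b,(370,350))]))
E
```

```text
clock: 4.18
ee_pos: [0.5566, -0.3171, 0.0672]
ee_rot: [-0.417, -3.111, -0.003]
force: [0.5, -0.2, -0.1]
width: 0.005
finger_force: 0.0
```

View pics/k1.png

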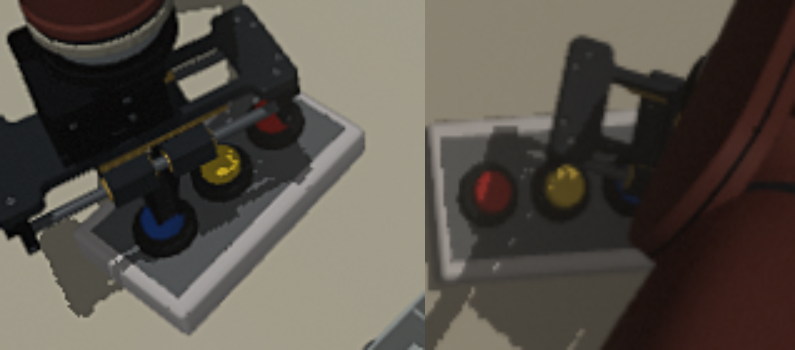

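The fingertips stand just over the blue key, near its centre (about (160,215) in the left half), and clear of yellow and red. Pressing.

```bash
python3 -m pendant '[[1,0,0,-5,0],[1,0,0,-4,0],[1,0,0,-2,0],[1,0,0,0,0]]'
```

```text
clock: 4.78
ee_pos: [0.5586, -0.3194, 0.0583]
ee_rot: [0.419, 3.112, -0.001]
force: [2.4, -0.1, 4.0]
width: 0.005
finger_force: 2.1
```

```bash
python3 -m pendant '[[1,0,0,-2,0],[1,0,0,-1,0],[1,0,0,0,0],[1,0,0,0,0]]'
```

```text
clock: 5.28
ee_pos: [0.5587, -0.3194, 0.0573]
ee_rot: [0.419, 3.112, -0.002]
force: [-2.4, 3.5, 16.0]
width: 0.008
finger_force: 8.0
```

Blue has bottomed at 16 N. Lift off, move to yellow and press the same way.

```bash
python3 -m pendant '[[1,0,0,20,0],[1,0,0,10,0],[1,-2,28,0,0],[1,-2,26,0,0],[1,0,0,-15,0],[1,0,0,-5,0],[1,0,0,0,0]]'
python3 -m pendant '[[1,0,0,-5,0],[1,0,0,-4,0],[1,0,0,-4,0],[1,0,0,0,0],[1,0,0,0,0]]'
```

```text
clock: 6.15
ee_pos: [0.5532, -0.2649, 0.0636]
ee_rot: [-0.42, -3.112, -0.001]
force: [0.9, -0.9, 0.8]
width: 0.005
finger_force: 0.0
clock: 6.78
ee_pos: [0.5544, -0.2658, 0.0568]
ee_rot: [0.419, 3.113, -0.002]
force: [-14.3, 7.3, 33.5]
width: 0.002
finger_force: 17.0
```

```bash
python3 -m pendant '[[1,0,0,30,0],[1,0,0,50,0],[1,0,0,50,0],[1,11,47,20,0],[0,11,47,0,0],[0,11,47,0,0],[0,11,47,0,0],[0,11,47,0,0]]'
python3 -m pendant '[[0,11,47,0,0.057],[0,11,47,0,0],[0,11,47,0,0],[0,9,44,0,0],[0,0,0,0,0],[0,0,0,0,0]]'
python3 - <<'E'
from h import *
print(observe()["ee_rot"])
a=capture("scene")[130:290,270:450];b=capture("top")[50:230,180:320]
cv2.imwrite("pics/g1.png",np.hstack([cv2.resize(a,(430,382)),cv2.resize(b,(297,382))]))
E
```

```text
clock: 7.78
ee_pos: [0.6092, -0.0288, 0.2014]
ee_rot: [0.42, 3.113, -0.0]
force: [1.6, -1.1, 1.0]
width: 0.373
finger_force: 0.0
clock: 8.52
ee_pos: [0.6507, 0.1546, 0.2011]
ee_rot: [-0.33, -3.124, 0.001]
force: [0.7, -0.4, -0.1]
width: 0.981
finger_force: 0.0
[-3.30128052e-01 -3.12380654e+00  1.17468915e-03]
```

View pics/g1.png

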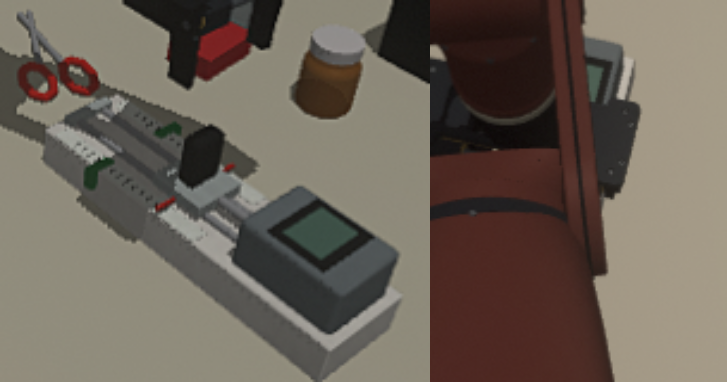

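The handle stands upright between the opened fingers' lines, the slide is still home, and the scene camera sees both red pointer ends and the green mark. Descend and grip.

```bash
python3 -m pendant '[[0,0,0,-40,0],[0,0,0,-40,0],[0,0,0,-25,0],[0,0,0,-10,0],[0,0,0,0,0]]' 40
python3 -m pendant '[[1,0,0,0,0],[1,0,0,0,0],[1,0,0,0,0],[1,0,0,0,0],[1,0,0,0,0],[1,0,0,0,0],[1,0,0,0,0],[1,0,0,0,0]]'
```

```text
clock: 9.25
ee_pos: [0.6507, 0.1543, 0.0864]
ee_rot: [-0.332, -3.123, 0.0]
force: [-0.2, 0.2, 0.6]
width: 0.999
finger_force: 0.0
clock: 10.25
ee_pos: [0.65, 0.1518, 0.0865]
ee_rot: [-0.331, -3.122, 0.008]
force: [-4.6, -11.8, 3.2]
width: 0.411
finger_force: 40.0
```

```bash
python3 -m pendant '[[1,-0.5,-2.5,0,0],[1,-5,1.1,0,0],[1,-10,2.1,0,0],[1,-14,3,0,0],[1,-14,3,0,0],[1,-14,3,0,0],[1,-9,1.9,0,0],[1,0,0,0,0]]'
cat > m.py <<'E'
from h import *
im=capture("scene");cv2.imwrite("pics/p_%.2f.png"%observe()["clock"],im)
h=cv2.cvtColor(im,cv2.COLOR_BGR2HSV)
g=cv2.inRange(h,(45,80,40),(90,255,255)); r=cv2.inRange(h,(0,100,50),(8,255,255))|cv2.inRange(h,(172,100,50),(180,255,255))
u=np.array([-.977,.213])
for n,m,z in(("g",g,.045),("r",r,.053)):
    k=np.zeros_like(m);k[170:230,285:375]=m[170:230,285:375]
    _,_,st,ce=cv2.connectedComponentsWithStats(k)
    for i in range(1,len(st)):
        if st[i,4]>3:
            p=back("scene",ce[i],z)[:2]; print(n,st[i,4],np.round(ce[i],1),np.round(p,4),"along %.4f"%(u@(p-[.651,.154])))
s=observe();print(s["ee_pos"],u@(s["ee_pos"][:2]-np.array([.6500,.1518])),s["force"])
y0,x0=160,280
cv2.imwrite("pics/p.png",cv2.resize(im[160:240,280:380],(750,600),interpolation=cv2.INTER_CUBIC))
E
python3 m.py
```

```text
clock: 11.25
ee_pos: [0.5858, 0.1658, 0.0865]
ee_rot: [0.33, 3.119, -0.002]
force: [10.1, -5.0, -6.8]
width: 0.413
finger_force: 40.0
g 8 [343.  183.6] [0.5846 0.2242] along 0.0799
g 72 [309.3 201.9] [0.5626 0.1169] along 0.0785
r 16 [288.3 170.6] [0.4594 0.1711] along 0.1908
r 8 [345.  185.2] [0.5963 0.2127] along 0.0660
r 17 [318.3 199.2] [0.5775 0.1298] along 0.0666
[0.58600761 0.16571468 0.08650832] 0.06548438755333234 [10.13258121 -5.12923038 -7.81353843]
```

View pics/p.png

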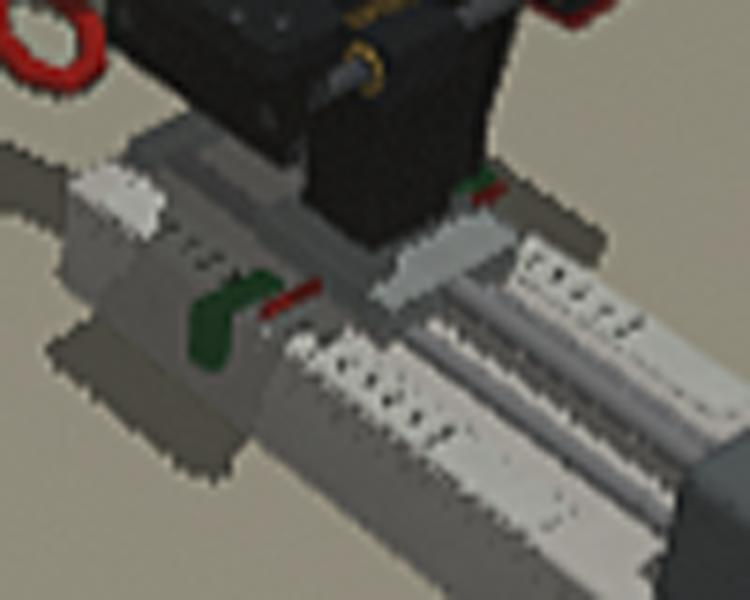

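The pointer (red at crop (293,298)) is some 13-16 mm short of the green band (top part at crop (250,287)), and the handle has not slipped. The folded-down part biases the green centroid, so I fit the band by its top-surface pixels in the pictures.

```bash
cat > fit.py <<'E'
from h import *
import glob,sys
from scipy.optimize import minimize
def green(im,roi):
    h=cv2.cvtColor(im,cv2.COLOR_BGR2HSV);m=cv2.inRange(h,(45,80,40),(90,255,255));k=np.zeros_like(m);x0,y0,x1,y1=roi;k[y0:y1,x0:x1]=m[y0:y1,x0:x1];return k
u=np.array([-.977,.213]);v=np.array([.213,.977]);o=np.array([.651,.154])
for c,f,roi in(("scene","pics/scene0.png",(290,170,350,215)),("top","pics/top0.png",(200,165,265,200))):
    m=green(cv2.imread(f),roi); ys,xs=np.nonzero(m)
    P=np.array([back(c,(x,y),.046)[:2]-o for x,y in zip(xs,ys)]); a=P@u;l=P@v
    for s in(-1,1):
        k=(l*s>.030)&(l*s<.050); print(c,s,"n",k.sum(),"along mean %.4f min %.4f max %.4f lat %.4f"%(a[k].mean(),a[k].min(),a[k].max(),l[k].mean()), "lat range",np.round([l[l*s>0].min(),l[l*s>0].max()],3))
    im=cv2.imread(f);h=cv2.cvtColor(im,cv2.COLOR_BGR2HSV);r=cv2.inRange(h,(0,100,50),(8,255,255))|cv2.inRange(h,(172,100,50),(180,255,255))
    ys,xs=np.nonzero(r);P=np.array([back(c,(x,y),.053)[:2]-o for x,y in zip(xs,ys)]);a=P@u;l=P@v
    for s in(-1,1):
        k=(l*s>.025)&(l*s<.056)&(abs(a)<.012);print(c,"red",s,k.sum(),"along %.4f lat %.4f"%(a[k].mean(),l[k].mean()))
E
python3 fit.py
```

```text
scene -1 n 24 along mean 0.0831 min 0.0787 max 0.0883 lat -0.0400 lat range [-0.075 -0.03 ]
scene 1 n 22 along mean 0.0831 min 0.0782 max 0.0881 lat 0.0407 lat range [0.032 0.061]Traceback (most recent call last):
  File "fit.py", line 13, in <module>
    ys,xs=np.nonzero(r);P=np.array([back(c,(x,y),.053)[:2]-o for x,y in zip(xs,ys)]);a=P@u;l=P@v
                                    ~~~~^^^^^^^^^^^^^^
  File "h.py", line 7, in back
    K,D,R,t=KD(c)
            ~~^^^
  File "h.py", line 4, in KD
    i=camera_info(c); f=210/np.tan(np.radians(i["vfov"])/2)
ValueError: time passes only in moves, steps and waits
```

```bash
sed -i 's/^def KD/import functools\n@functools.cache\ndef KD/' h.py
python3 -m pendant '[[1,-6,1.3,0,0],[1,-6,1.3,0,0],[1,-3.8,0.8,0,0],[1,0,0,0,0],[1,0,0,0,0]]'
python3 m.py; python3 fit.py
```

```text
clock: 11.92
ee_pos: [0.5709, 0.169, 0.0865]
ee_rot: [0.33, 3.118, -0.002]
force: [12.5, -4.8, -8.9]
width: 0.409
finger_force: 40.0
g 14 [343.5 183.5] [0.5852 0.2255] along 0.0795
g 62 [308.8 202.6] [0.5631 0.1141] along 0.0774
r 16 [288.3 170.6] [0.4594 0.1711] along 0.1908
r 9 [340.2 182.1] [0.5811 0.2155] along 0.0814
r 19 [313.5 196. ] [0.5628 0.132 ] along 0.0815
[0.57091262 0.16904249 0.08647949] 0.08094102568366582 [11.89811156 -5.56670042 -9.11471467]
scene -1 n 24 along mean 0.0831 min 0.0787 max 0.0883 lat -0.0400 lat range [-0.075 -0.03 ]
scene 1 n 22 along mean 0.0831 min 0.0782 max 0.0881 lat 0.0407 lat range [0.032 0.061]
scene red -1 20 along 0.0006 lat -0.0398
scene red 1 9 along 0.0003 lat 0.0436
top -1 n 27 along mean 0.0816 min 0.0774 max 0.0856 lat -0.0411 lat range [-0.061 -0.033]
top 1 n 33 along mean 0.0819 min 0.0773 max 0.0870 lat 0.0408 lat range [0.031 0.058]
top red -1 18 along -0.0004 lat -0.0407
top red 1 16 along -0.0005 lat 0.0388
```

View pics/p.png

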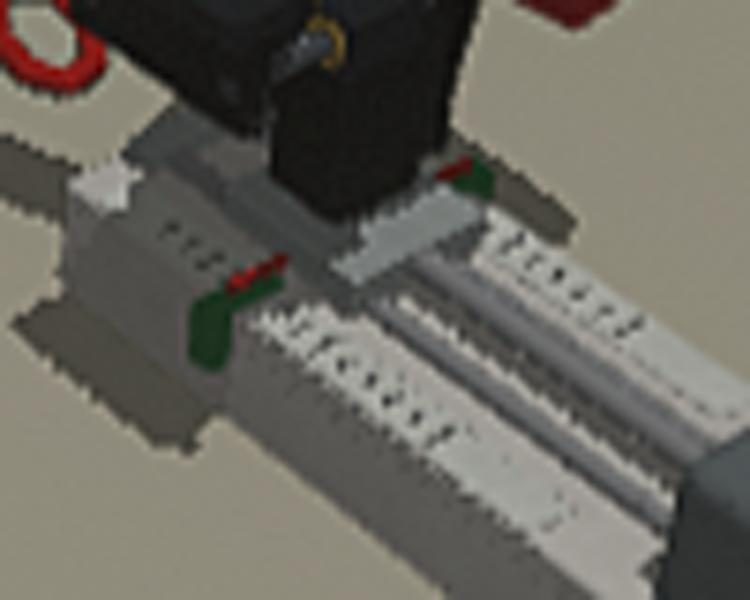

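Red lies over the green on both sides (near (258,275), far (455,170)); the 8 mm height difference makes it look shifted upward. The fit puts the mark at 82.4 mm and the pointer at about 81.2. I nudge 1 mm and hold.

```bash
python3 -m pendant '[[1,-1,0.2,0,0],[1,0,0,0,0],[1,0,0,0,0],[1,0,0,0,0],[1,0,0,0,0],[1,0,0,0,0],[1,0,0,0,0],[1,0,0,0,0]]'
python3 m.py | grep -v ^g
python3 -c "
from cell import *
print(close_job())"
```

```text
clock: 12.98
ee_pos: [0.5701, 0.1692, 0.0865]
ee_rot: [0.33, 3.118, -0.001]
force: [11.7, -4.2, -8.1]
width: 0.408
finger_force: 40.0
r 16 [288.3 170.6] [0.4594 0.1711] along 0.1908
r 9 [339.6 182.1] [0.5799 0.2145] along 0.0823
r 17 [313.1 195.9] [0.5618 0.1317] along 0.0824
[0.57012084 0.16924467 0.08650922] 0.08175765100243344 [13.57687312 -4.29063404 -8.51458193]
the job is handed in; nothing more can be done
None
```

I pressed the blue key fully, let it up, then did the same with yellow. The slide is now held by its handle at 40 N with the pointer within about 1 mm of the green mark's middle, and the job is handed in at about 13 s; no verdict came back.

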